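Gather the caps at the tote's gate

ROBOT

A 6-joint arm with a two-finger parallel gripper is mounted at the origin on a cart in front of the work surface, level with it; the furniture and walls round the work are solid. World frame = base frame: x ahead of the robot, y to its left, z up, the work surface at z = 0. Lengths are in m, angles in rad, forces in N, time in s.
With the tool pointing down it reaches from about 0.3 to 0.875 m from the base axis. Payload 6.4 kg.
Tool frame: the origin (TCP) lies between the finger pads; the fingertips stand 25 mm ahead of it and the grasp point (between the pads) lies 6 mm ahead of it; z points along the fingers, y is the line along which they close (so a half turn about z gives the same grasp; the last joint's range is limited). The gripper opens to 85 mm and grips with 20 to 120 N. Pads are 22 mm wide; open, the fingers measure 114 mm over their backs; the gripper's body (76 mm by 85 mm) begins 54 mm behind the grasp point. The pads swing forward as they close: fully open they stand 13 mm farther back than shut.
Start: joints at [1.029, 0.181, 1.607, -0, 1.354, -0.206], TCP at [0.189, 0.543, 0.256] pointing down, gripper open.
Joint ranges: [-2.99, 2.99], [-0.89, 2.07], [0.3, 2.58], [-1.14, 4.28], [0, 2.63], [-3.12, 3.12]. Speed limits (rad/s): [2.57, 2.57, 3.01, 3.14, 3.14, 3.14].

INTERFACE

Orientations are given as a unit quaternion [w, x, y, z].
In Python, from bench import ctrl gives the robot as it stands.
- The arm moves only by the tool servo_tool, never from a script. Its argument "series" is text: rows parted by semicolons, each of 7 numbers parted by spaces: the gripper command: -1 is fully open, 1 is shut, values between are in proportion, then the shift along the tool's x, y, z in m, then the turn, a rotation vector about the tool's x, y, z in degrees. A call has 1 to 12 rows; each row is the pose to reach, as a shift and turn from the pose commanded when the call began, along the tool's axes at that moment; what a row does not reach only later rows make up. A row lasts 1/12 s, in which the tool goes at most 41.7 mm and 7.16 degrees, less where a joint would pass 70% of its speed; a pose out of reach is approached as far as the arm can. A call with a gripper value outside its range is refused whole. The fingers move at their own pace and stop on an object; the grip force is fixed at half the most. Time passes only in rows, so rows that repeat a pose let the fingers close. It gives the time, the measured TCP pose, the force, the opening and the grip force at its end, in the units of the state.
- ctrl.get_obs(): the state, without advancing time (a new reading comes with each control period).
- ctrl.camera(name): name is "scene" or "top"; returns a dict with "img" (384x512x3 uint8, red, green, blue), "z_map" (384x512 float32, m along the optical axis (not along the pixel's ray), 0 where there is no reading), "fovy" (degrees; the focal length in pixels is half the picture's height over the tangent of half this angle, whatever the lens; pixels are square), "cx", "cy" (the principal point, pixels), "k1" (the pictures are not rectified: a ray, as slopes to the right and down, at radius r is drawn at 1 + k1 r^2 times it, then the intrinsics apply), "extrinsics" (4x4, takes a point from camera to world coordinates). Camera axes: x right, y down, z forward; pixel columns grow to the right and rows downward; lengths in m; the calibration is good to about 2 mm. A picture is of the moment at which its call begins.
- ctrl.hand_in(): hands the job in; it is judged then, once.
The state is a dict: "time_s": time; "q": joint angles; "dq": joint speeds; "joint_efforts": joint torques, N m; "eef_pos": TCP position; "eef_rot": TCP orientation; "wrist_force": force on the tool from outside, world axes, zero at the start; "torque": the same for the moment, N m; "opening": opening from 0.0 (shut) to 1.0 (fully open); "grasp_force": force on a finger pad.
Only numpy, scipy, OpenCV 4.12 (cv2) and the standard library are available. Lean on these libraries where they do the work, as an engineer would, in place of code of your own. Each camera call takes 0.05 s, during which the arm holds its last target. There are 200 camera calls.

TASK

Push the orange gate of the blue tote fully down so that it is shut, then pick the tote up by its carrying bar and tilt it so that the three loose steel caps all slide together into the corner beside the gate. Finish while still holding the tote still in the air, its lowest corner about 10 cm clear of the worktop and the tote tilted by roughly 30 degrees with the caps resting in that corner; spill nothing and leave the bottles and the timer around it where they are.

Things in the scene. Friction and masses are not known exactly. Their poses are not given: they have to be found in the camera images.
- tote: Open blue plastic tote, 120 mm (its x) by 170 mm (its y) outside, walls 40 mm high, walls and floor 4 mm thick, about 0.36 kg with the gate. Stands flat, loose, on the worktop. Origin at the centre of its underside; z up, -x the front with the gate in it at the +y end. A fixed straight carrying bar runs along y right over the middle from end wall to end wall.
- tote_handle (a point): Middle of the carrying bar, in the tote's frame at (0, 0, 95) mm; the bar is 16 mm thick (along tote x) and 22 mm high (top at 106 mm), black where it is to be gripped (80 mm long), with free space below it down to the caps. Axes as the tote's.
- tote_corner (a point): The inner corner at floor level beside the gate, in the tote's frame at (-56, 81, 4) mm: where front wall (-x) and left end wall (+y) meet. The caps must gather here. Axes as the tote's.
- gate (a joint): Height in m of the orange gate above its shut position: a plate 40 mm wide between two guide posts in the front wall, sliding straight up and down in the tote. 0 is shut (thumb pad down on the posts), 0.028 the top; it starts open by 18 to 26 mm, high enough for caps to slide out under it. It stays where it is left (friction 2.5 N) and has no latch.
- gate_top (a point): Middle of the top face of the gate's orange thumb pad (28 mm along tote x, 46 mm along tote y), in the tote's frame at (-50, 58, 76 + 1000 x joint gate) mm; 42 mm to the side of the carrying bar. Press straight down here.
- cap_1: Bright polished steel vial cap, slippery (friction on the tote about 0.1; slides freely once the floor is tilted 15 degrees), a disc 22 mm across and 12 mm high, solid, 40 g, one of three lying loose and flat on the tote's floor, somewhere away from the gate corner. Origin at the centre of its underside.
- cap_2: Bright polished steel vial cap, slippery (friction on the tote about 0.1; slides freely once the floor is tilted 15 degrees), a disc 22 mm across and 12 mm high, solid, 40 g, one of three lying loose and flat on the tote's floor, somewhere away from the gate corner. Origin at the centre of its underside.
- cap_3: Bright polished steel vial cap, slippery (friction on the tote about 0.1; slides freely once the floor is tilted 15 degrees), a disc 22 mm across and 12 mm high, solid, 40 g, one of three lying loose and flat on the tote's floor, somewhere away from the gate corner. Origin at the centre of its underside.
- stain_violet: Violet stain bottle with black cap, 40 mm across, 104 mm high. Bystander, loose, to be left where it stands. Origin at the centre of its underside.
- alcohol: White bottle with blue cap and a red band, 52 mm across, 134 mm high. Bystander, loose, to be left where it stands. Origin at the centre of its underside.
- lab_timer: White and grey lab timer, lying flat, 70 x 66 x 19 mm. Bystander, loose, to be left where it stands. Origin at the centre of its underside.
- immersion_oil: Small brown bottle with black cap, 26 mm across, 61 mm high. Bystander, loose, to be left where it stands. Origin at the centre of its underside.
There are look-alikes about, which are no part of the job. There is more than one size of the tote; the one meant has the size given above.

How it is judged:
On the way, in this order (a step that is already met when the one before it is completed fails the run):
1. the gate is pushed fully down while the tote still stands on the worktop (value of joint gate below 0.003 m and height (world z) of tote below 0.01 m), for 0.2 s.
2. the tote is lifted off the worktop with the gate shut (value of joint gate below 0.003 m and height (world z) of tote_corner above 0.03 m), for 0.1 s.
At the end, for the whole second after the job is handed in: The gripper still holds the tote, still, tilted 15 to 43 degrees, its gate corner over 65 mm above the worktop; the gate is shut to within 3 mm; all three caps are at rest (under 30 mm/s), each with the centre of its underside within 65 mm of the gate corner (value of joint gate below 0.003 m and height (world z) of tote_corner above 0.065 m and angle between tote's own z axis and vertical between 0.26 and 0.75 rad and contact force between the fingers and tote above 1 N and linear speed of each of tote, cap_1, cap_2, cap_3 below 0.03 m/s and distance between each of cap_1, cap_2, cap_3 and tote_corner below 0.065 m); the arm keeps its last pose, push and grip.
It fails at once if a cap spills out of the tote (distance between any of cap_1, cap_2, cap_3 and tote above 0.14 m).
It fails at once if a bystander is moved by more than 30 mm or tipped over (distance of any of stain_violet, alcohol, lab_timer, immersion_oil from where it was at the start of the episode above 0.03 m or angle between any of stain_violet, alcohol, lab_timer, immersion_oil's own z axis and vertical above 0.5 rad).
It also fails if it takes over 45 s, if anything falls off the work surface, if the arm or the gripper's body presses on something with over 40 N, if the wrist force passes 120 N, or if a joint passes its speed limit or range.

## Working session

There is one attempt and no reset: what is moved stays moved. The work goes in short steps, Python scripts to look and compute and a tool call to move; the robot and the scene stay as the last step left them, time stands still between calls to the robot, and variables do not carry over. Pictures are saved under pics/ and viewed, at most 10 in all, crops included, and the job is handed in when it is done.

Besides the shell and the picture viewer there is one more tool, called after "Request:" as a command line: name --argument value ..., lists and objects as JSON in quotes. servo_tool: Moves the arm, as the interface text tells. Its arguments: {"type":"object","properties":{"series":{"type":"string"}},"required":["series"]}

```bash
mkdir -p pics; cat > h.py <<'E'
import numpy as np, cv2, sys
sys.path.insert(0,'.')
from bench import ctrl
def cloud(c):
    H,W=c["z_map"].shape; f=H/2/np.tan(np.radians(c["fovy"])/2)
    K=np.array([[f,0,c["cx"]],[0,f,c["cy"]],[0,0,1.]])
    u,v=np.meshgrid(np.arange(W),np.arange(H))
    p=cv2.undistortPoints(np.stack([u,v],-1).reshape(-1,1,2).astype(float),K,np.array([c["k1"],0,0,0.])).reshape(H,W,2)
    z=c["z_map"][...,None]; P=np.concatenate([p*z,z],-1); E=np.array(c["extrinsics"])
    return P@E[:3,:3].T+E[:3,3]
def save(n,im): cv2.imwrite(f'pics/{n}.png',cv2.cvtColor(im,cv2.COLOR_RGB2BGR))
E
python3 - <<'E'
from h import *
a=ctrl.camera("scene");b=ctrl.camera("top")
for n,c in (("scene",a),("top",b)):
    save(n,c["img"]);np.savez(n,P=cloud(c),img=c["img"]);print(n,np.round(c["extrinsics"],3).tolist(),c["fovy"],c["k1"])
print(ctrl.get_obs())
E
```

```text
scene [[0.813, -0.247, 0.527, -0.133], [-0.582, -0.373, 0.723, -0.933], [0.018, -0.895, -0.447, 0.669], [0.0, 0.0, 0.0, 1.0]] 46.91241881631622 0.03257157766435663
top [[0.008, -0.988, 0.157, 0.361], [-1.0, -0.009, -0.004, 0.018], [0.005, -0.157, -0.988, 1.22], [0.0, 0.0, 0.0, 1.0]] 46.92441101093499 -0.0765370436332626
{'time_s': 0.1, 'q': array([ 1.02871431e+00,  1.81470726e-01,  1.60790401e+00, -1.44410907e-05,
        1.35383269e+00, -2.06313475e-01]), 'dq': array([ 2.09547632e-05,  7.38388129e-04, -2.95886923e-03, -9.56961519e-04,
       -9.54599334e-04, -8.58108971e-04]), 'joint_efforts': array([ 9.07188332e-04, -4.45873582e+01, -3.52234948e+01, -2.44024322e-04,
        4.12849768e-03,  2.40914045e-05]), 'eef_pos': array([0.18920866, 0.54248437, 0.25547392]), 'eef_rot': array([-2.88558405e-04,  1.67095147e-01,  9.85940444e-01, -7.54092944e-04]), 'wrist_force': array([-0.39343146,  1.78889885, -0.51744109]), 'torque': array([ 0.05097926, -0.05043508,  0.02599917]), 'grasp_force': 0.0, 'opening': 0.9996615512344172}
```

View pics/scene.png

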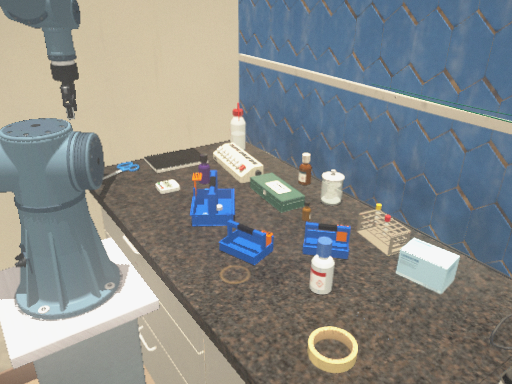

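View pics/top.png

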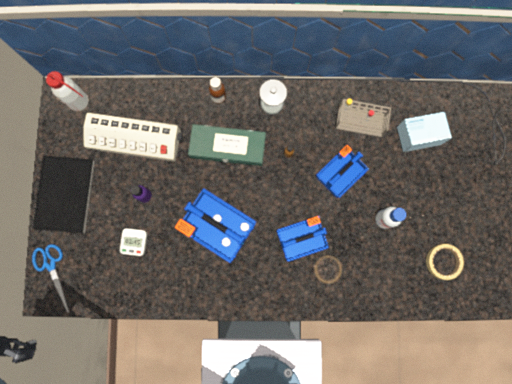

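The scene shows three blue totes. In the top view they are the large one with three caps at (218,225), and small ones at (302,240) and (342,172). The timer is at (133,242), violet bottle (143,193), alcohol (390,217) and oil (289,151). The large tote fits the description; I'll check its size and crop it.

```bash
python3 - <<'E'
from h import *
d=np.load('top.npz');P=d['P'];im=d['img']
hsv=cv2.cvtColor(im,cv2.COLOR_RGB2HSV)
blue=((hsv[...,0]>105)&(hsv[...,0]<125)&(hsv[...,1]>150)&(hsv[...,2]>90)).astype(np.uint8); blue[:100]=0
n,l,s,_=cv2.connectedComponentsWithStats(cv2.morphologyEx(blue,cv2.MORPH_CLOSE,np.ones((9,9))))
for i in range(1,n):
    if s[i,4]<300: continue
    m=(l==i)&(P[...,2]>0.03)&(P[...,2]<0.05)&(blue>0); q=P[m][:,:2]
    print(s[i],m.sum(),cv2.minAreaRect((q*1000).astype(np.float32)))
o=(hsv[...,0]<14)&(hsv[...,1]>190)&(hsv[...,2]>150)&(P[...,0]<0.9)
n,l,s,_=cv2.connectedComponentsWithStats(o.astype(np.uint8))
for i in range(1,n):
    if s[i,4]<40: continue
    q=P[l==i]; zt=np.percentile(q[:,2],80);t=q[q[:,2]>zt-.006]; print('orange',s[i],q.mean(0),zt,len(t),t.mean(0),cv2.minAreaRect((t[:,:2]*1000).astype(np.float32)))
big=np.zeros_like(o);big[180:270,170:265]=1
t=P[big&(P[...,2]>.095)&(P[...,2]<.115)]; print('bar',len(t),t.mean(0),cv2.minAreaRect((t[:,:2]*1000).astype(np.float32)))
a=im[175:275,165:275]
save('crop',cv2.resize(a,None,fx=6,fy=5.9,interpolation=cv2.INTER_CUBIC))
E
```

```text
[ 316  152   52   45 1358] 71 ((605.810791015625, -220.38778686523438), (88.85281372070312, 115.34979248046875), 44.72008514404297)
[ 184  189   72   74 2974] 468 ((455.4031066894531, 120.73982238769531), (170.67974853515625, 129.92869567871094), 58.112430572509766)
[ 277  220   51   41 1415] 46 ((421.2991638183594, -109.55207824707031), (88.48328399658203, 116.36219024658203), 18.82041358947754)
bar 620 [0.45161091 0.14179004 0.10342622] ((433.62225341796875, 135.17266845703125), (168.38157653808594, 75.73855590820312), 57.52674865722656)
```

View pics/crop.png

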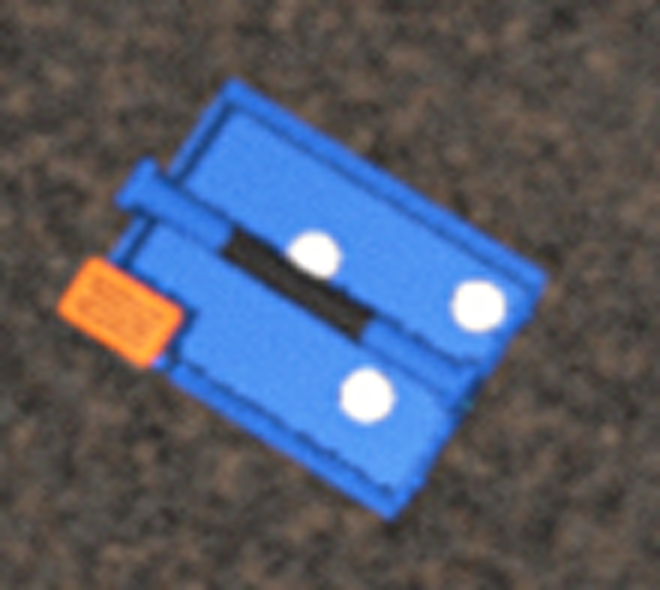

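The crop shows the 170 mm tote: orange pad at the (120,310) crop pixel, black grip at (300,285), and three caps at (315,255), (478,305) and (366,395). The other two totes are only about 115 x 88 mm. Next I fit the bar and pad.

```bash
python3 - <<'E'
from h import *
d=np.load('top.npz');P=d['P'];im=d['img']
hsv=cv2.cvtColor(im,cv2.COLOR_RGB2HSV).astype(int)
big=np.zeros(im.shape[:2],bool);big[180:270,170:265]=1
o=big&(hsv[...,0]<22)&(hsv[...,1]>180)&(hsv[...,2]>180)
q=P[o];print('pad',len(q),np.median(q,0),cv2.minAreaRect((q[:,:2]*1000).astype(np.float32)))
m=big&~cv2.dilate(o.astype(np.uint8),np.ones((7,7))).astype(bool)&(P[...,2]>.097)&(P[...,2]<.112)
q=P[m];r=cv2.minAreaRect((q[:,:2]*1000).astype(np.float32));print('bar',len(q),np.median(q,0),r)
w,v=np.linalg.eigh(np.cov(q[:,:2].T));print(v[:,1],q.mean(0))
k=big&(hsv[...,2]<70)&m; q=P[k];print('black',len(q),q.mean(0),cv2.minAreaRect((q[:,:2]*1000).astype(np.float32)))
r=big&(P[...,2]>.03)&(P[...,2]<.05)&~cv2.dilate(o.astype(np.uint8),np.ones((9,9))).astype(bool);q=P[r]
print('rim',cv2.minAreaRect((q[:,:2]*1000).astype(np.float32)))
# bystanders: tall things near
for n,(u,v) in dict(violet=(143,193),timer=(133,242),oil=(289,151),alc=(396,214)).items():print(n,P[v,u])
# scene view pad
E
```

```text
pad 186 [0.44386837 0.19765946 0.09839941] ((404.7093200683594, 129.50897216796875), (238.63214111328125, 31.019216537475586), 61.12385177612305)
bar 441 [0.45439614 0.12011592 0.10544327] ((456.2298889160156, 120.82308959960938), (168.39846801757812, 23.026941299438477), 57.83908462524414)
[0.5319613  0.84676867] [0.45466092 0.12005692 0.10538913]
black 116 [0.45551253 0.12089304 0.10659317] ((455.5553894042969, 120.80554962158203), (66.39878845214844, 11.36850643157959), 57.728519439697266)
rim ((455.78643798828125, 121.59783935546875), (172.51710510253906, 130.21434020996094), 58.0964241027832)
violet [0.53530598 0.31439985 0.06683043]
timer [0.407828   0.34857831 0.0166726 ]
oil [ 0.6563592  -0.07359798  0.05220418]
alc [ 0.47769729 -0.33383683  0.13359498]
```

```bash
cat >> h.py <<'E'
from scipy.spatial.transform import Rotation as R
C=np.array([.4555,.1208,0]);A=np.radians(57.85)
ey=np.array([np.cos(A),np.sin(A),0]);ex=np.array([np.sin(A),-np.cos(A),0])
def Rt(): return R.from_matrix(np.stack([ey,ex,[0,0,-1]],1))
def go(p,Rg=None):
    o=ctrl.get_obs();q=o['eef_rot'];R0=R.from_quat(q[[1,2,3,0]]);Rg=Rg or Rt()
    print('shift',np.round(R0.inv().apply(p-o['eef_pos']),4),'turn',np.round((R0.inv()*Rg).as_rotvec(degrees=True),2),'t',o['time_s'],'F',o['wrist_force'],'g',o['grasp_force'],o['opening'])
E
python3 -c "
from h import *
go(C-.05*ex+.058*ey+[0,0,.17])"
```

```text
shift [-0.3546 -0.2426  0.0857] turn [-8.0000e-02  7.0000e-02  1.0291e+02] t 0.1 F [-0.39343146  1.78889885 -0.51744109] g 0.0 0.9996615512344172
```

Request:
servo_tool --series "1 -0.355 -0.243 0.03 0 0 103;1 -0.355 -0.243 0.03 0 0 103;1 -0.355 -0.243 0.03 0 0 103;1 -0.355 -0.243 0.03 0 0 103;1 -0.355 -0.243 0.03 0 0 103;1 -0.355 -0.243 0.03 0 0 103;1 -0.355 -0.243 0.03 0 0 103;1 -0.355 -0.243 0.03 0 0 103;1 -0.355 -0.243 0.03 0 0 103;1 -0.355 -0.243 0.03 0 0 103;1 -0.355 -0.243 0.03 0 0 103;1 -0.355 -0.243 0.03 0 0 103"

```text
time_s: 1.1
eef_pos: [0.4464, 0.1932, 0.2257]
eef_rot: [0.0, 0.798, 0.603, -0.0]
wrist_force: [-0.1, -0.9, -1.1]
opening: -0.005
grasp_force: 0.0
```

```bash
python3 -c "
from h import *
go(C-.05*ex+.058*ey+[0,0,.14])"
```

```text
shift [ 0.0026 -0.0032  0.0857] turn [1.000e-02 6.000e-02 1.634e+01] t 1.1 F [-0.07252406 -0.88594128 -1.10416179] g 0.0 -0.0048524456700201266
```

Request:
servo_tool --series "1 0.001 0 0.02 0 0 7;1 0.002 -0.002 0.05 0 0 14;1 0.002 -0.002 0.085 0 0 16.5;1 0.002 -0.002 0.085 0 0 16.5;1 0.002 -0.002 0.085 0 0 16.5"

```text
time_s: 1.52
eef_pos: [0.4414, 0.1986, 0.1398]
eef_rot: [-0.001, 0.873, 0.488, -0.003]
wrist_force: [-0.2, -0.2, 1.6]
opening: 0.002
grasp_force: 0.0
```

```bash
python3 -c "
from h import *
go(C-.05*ex+.058*ey+[0,0,.10])
a=ctrl.camera('scene');save('press',cv2.resize(a['img'][160:270,150:290],None,fx=5,fy=5,interpolation=cv2.INTER_CUBIC))"
```

```text
shift [-0.0002  0.0035  0.0398] turn [-0.23  0.21  0.57] t 1.5167 F [-0.21173378 -0.22213626  1.57588227] g 0.0 0.0015007037293884651
```

View pics/press.png

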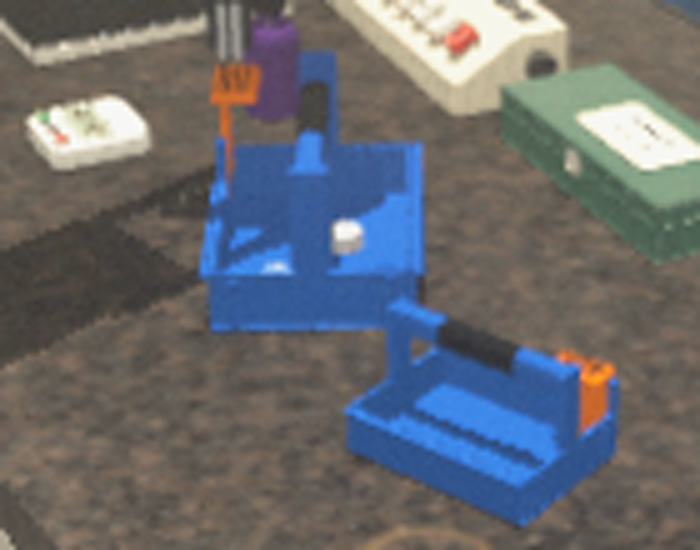

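The fingers, at crop (230,35), are right above the raised orange pad at (235,82). Pressing down slowly.

Request:
servo_tool --series "1 0 0.003 0.008 0 0 0.5;1 0 0.003 0.014 0 0 0.5;1 0 0.003 0.018 0 0 0.5;1 0 0.003 0.022 0 0 0.5;1 0 0.003 0.026 0 0 0.5;1 0 0.003 0.03 0 0 0.5;1 0 0.003 0.033 0 0 0.5;1 0 0.003 0.035 0 0 0.5;1 0 0.003 0.037 0 0 0.5;1 0 0.003 0.038 0 0 0.5"

```text
time_s: 2.4
eef_pos: [0.4458, 0.1974, 0.1032]
eef_rot: [0.0, 0.875, 0.483, 0.0]
wrist_force: [1.1, 0.7, 2.4]
opening: -0.002
grasp_force: 1.1
```

Request:
servo_tool --series "1 0 0 0.001 0 0 0;1 0 0 0.002 0 0 0;1 0 0 0.003 0 0 0;1 0 0 0.003 0 0 0"

```text
time_s: 2.73
eef_pos: [0.4459, 0.1974, 0.1009]
eef_rot: [0.0, 0.875, 0.483, 0.0]
wrist_force: [-0.3, 0.7, 6.6]
opening: 0.003
grasp_force: 3.6
```

Request:
servo_tool --series "1 0 0 0.001 0 0 0;1 0 0 0.002 0 0 0;1 0 0 0.002 0 0 0;1 0 0 0.002 0 0 0"

```text
time_s: 3.07
eef_pos: [0.4462, 0.1977, 0.1005]
eef_rot: [0.0, 0.875, 0.484, 0.0]
wrist_force: [-7.1, -1.3, 23.3]
opening: -0.005
grasp_force: 11.8
```

The force has climbed to 23 N with the fingers stopped, so the gate has bottomed. Retracting and checking.

Request:
servo_tool --series "1 0 0 0 0 0 0;1 0 0 -0.02 0 0 0;1 0 0 -0.06 0 0 0;-1 0 0 -0.1 0 0 0;-1 -0.05 -0.12 -0.1 0 0 0;-1 -0.05 -0.12 -0.1 0 0 0;-1 -0.05 -0.12 -0.1 0 0 0;-1 -0.05 -0.12 -0.1 0 0 0;-1 -0.05 -0.12 -0.1 0 0 0"

```text
time_s: 3.82
eef_pos: [0.3145, 0.2191, 0.1975]
eef_rot: [-0.0, 0.875, 0.484, -0.001]
wrist_force: [0.3, 0.5, 0.7]
opening: 0.847
grasp_force: 0.0
```

```bash
python3 - <<'E'
from h import *
c=ctrl.camera('top');P=cloud(c);im=c['img']
hsv=cv2.cvtColor(im,cv2.COLOR_RGB2HSV).astype(int)
big=np.zeros(im.shape[:2],bool);big[180:270,170:265]=1
o=big&(hsv[...,0]<22)&(hsv[...,1]>180)&(hsv[...,2]>180)
q=P[o];print('pad',len(q),np.median(q,0))
r=big&(P[...,2]>.03)&(P[...,2]<.05);q=P[r];print('rim',cv2.minAreaRect((q[:,:2]*1000).astype(np.float32)))
m=big&~cv2.dilate(o.astype(np.uint8),np.ones((7,7))).astype(bool)&(P[...,2]>.097)&(P[...,2]<.112)
q=P[m];print('bar',len(q),cv2.minAreaRect((q[:,:2]*1000).astype(np.float32)))
save('after',cv2.resize(im[150:300,120:320],(800,600)))
go(C+[0,0,.19])
E
```

```text
pad 166 [0.44310803 0.19780473 0.07592943]
rim ((455.7073974609375, 121.80125427246094), (172.3657684326172, 130.424560546875), 58.10783386230469)
bar 443 ((456.2503967285156, 120.72926330566406), (168.3492431640625, 23.298019409179688), 57.82821273803711)
shift [-0.0095  0.17    0.0081] turn [-0.    0.01  0.06] t 3.8667 F [ 0.40537056 -0.31015983 -0.89722408] g 0.0 0.9243309436824353
```

View pics/after.png

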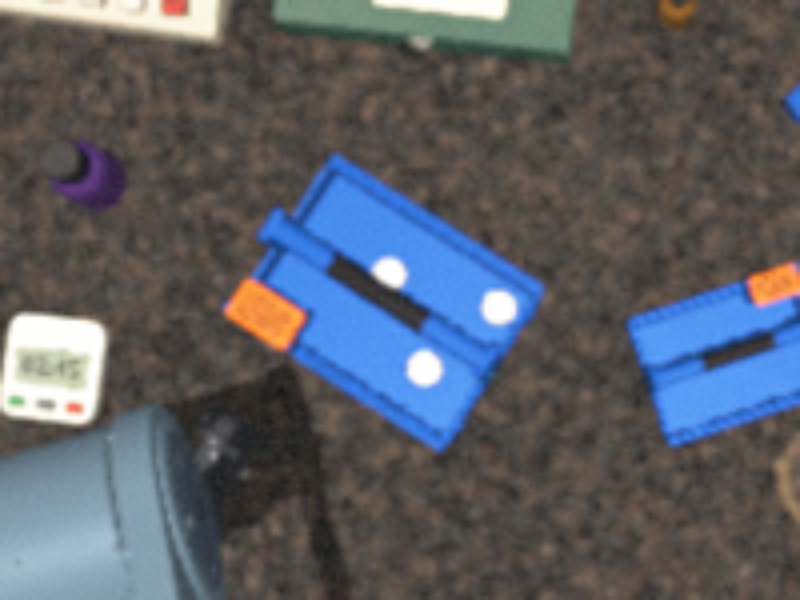

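The gate is shut (pad top z = 0.076) and the tote has not moved. The pad is at (265,315) and the black grip at (380,290). Moving over the bar and down.

Request:
servo_tool --series "-1 -0.01 0.04 0 0 0 0;-1 -0.01 0.08 0 0 0 0;-1 -0.01 0.12 0 0 0 0;-1 -0.01 0.16 0 0 0 0;-1 -0.01 0.17 0.01 0 0 0;-1 -0.01 0.17 0.03 0 0 0;-1 -0.01 0.17 0.05 0 0 0;-1 -0.01 0.17 0.05 0 0 0"

```text
time_s: 4.53
eef_pos: [0.4546, 0.1188, 0.1441]
eef_rot: [-0.002, 0.876, 0.483, -0.003]
wrist_force: [-0.0, 0.1, -0.7]
opening: 0.994
grasp_force: 0.0
```

```bash
python3 -c "
from h import *
go(C+[0,0,.101])"
```

```text
shift [ 0.0024 -0.      0.0431] turn [-0.37  0.24 -0.15] t 4.5333 F [-0.02106692  0.10695096 -0.65587714] g 0.0 0.9941510937083539
```

Request:
servo_tool --series "-1 0.001 0 0.02 0 0 0;-1 0.001 0 0.04 0 0 0;-1 0.001 0 0.044 0 0 0;0 0.001 0 0.044 0 0 0;0.4 0.001 0 0.044 0 0 0;1 0.001 0 0.044 0 0 0;1 0.001 0 0.044 0 0 0;1 0.001 0 0.044 0 0 0;1 0.001 0 0.044 0 0 0;1 0.001 0 0.044 0 0 0;1 0.001 0 0.044 0 0 0;1 0.001 0 0.044 0 0 0"

```text
time_s: 5.53
eef_pos: [0.4562, 0.1212, 0.1046]
eef_rot: [-0.0, 0.875, 0.484, -0.0]
wrist_force: [-4.7, 2.6, 6.0]
opening: 0.174
grasp_force: 61.8
```

Request:
servo_tool --series "1 0 0 -0.003 0 0 0;1 0 0 -0.01 0 0 0;1 0 0 -0.02 0 0 0;1 0 0 -0.035 0 0 0;1 0 0 -0.05 0 0 0;1 0 0 -0.065 0 0 0;1 0 0 -0.08 0 0 0;1 0 0 -0.095 0 0 0;1 0 0 -0.11 0 0 0;1 0 0 -0.122 0 0 0;1 0 0 -0.13 0 0 0;1 0 0 -0.13 0 0 0"

```text
time_s: 6.53
eef_pos: [0.4578, 0.1207, 0.2366]
eef_rot: [0.001, 0.875, 0.483, 0.002]
wrist_force: [1.0, -0.0, -5.1]
opening: 0.172
grasp_force: 60.4
```

Grip is firm. First tilt: +y end down by 22°, about the tool's y axis.

Request:
servo_tool --series "1 0 0 -0.003 0 -1 0;1 0 0 -0.006 0 -3 0;1 0 0 -0.009 0 -5 0;1 0 0 -0.012 0 -7 0;1 0 0 -0.015 0 -9 0;1 0 0 -0.018 0 -11 0;1 0 0 -0.021 0 -13 0;1 0 0 -0.024 0 -15 0;1 0 0 -0.027 0 -17 0;1 0 0 -0.03 0 -19 0;1 0 0 -0.03 0 -21 0;1 0 0 -0.03 0 -22 0"

```text
time_s: 7.53
eef_pos: [0.4565, 0.1211, 0.2634]
eef_rot: [0.093, 0.859, 0.475, -0.168]
wrist_force: [-0.7, 0.0, -5.3]
opening: 0.177
grasp_force: 60.5
```

Request:
servo_tool --series "1 0 0 0 0 0 0;1 0 0 0 0 0 0;1 0 0 0 0 0 0;1 0 0 0 0 0 0;1 0 0 0 0 0 0;1 0 0 0 0 0 0;1 0 0 0 0 0 0;1 0 0 0 0 0 0"

```text
time_s: 8.2
eef_pos: [0.4566, 0.1207, 0.2644]
eef_rot: [0.092, 0.859, 0.474, -0.167]
wrist_force: [-0.7, -0.3, -5.0]
opening: 0.173
grasp_force: 60.5
```

```bash
python3 - <<'E'
from h import *
a=ctrl.camera('scene')['img'][110:240,140:300];b=ctrl.camera('top')['img'][150:280,130:290]
save('tilt1',cv2.resize(np.vstack([a,b]),None,fx=2.3,fy=2.3,interpolation=cv2.INTER_CUBIC))
save('tilt1',cv2.resize(np.hstack([a,b]),(800,325),interpolation=cv2.INTER_CUBIC))
o=ctrl.get_obs();print(o['eef_pos'],R.from_quat(o['eef_rot'][[1,2,3,0]]).as_matrix()[:,2],o['q'])
E
```

```text
[0.45660074 0.12076101 0.26435029] [-0.19946574 -0.31697666 -0.92722123] [ 0.18077763  0.15500899  1.66443461 -0.27961894  1.5880334   0.77537739]
```

View pics/tilt1.png

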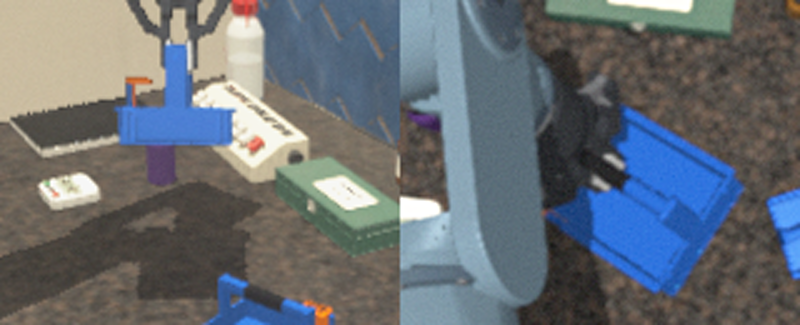

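The caps have left the -y half of the tote (right image, empty floor at (640,220)). Now tilting the front (-x) down by 20°.

Request:
servo_tool --series "1 0 0 0.001 -1 0 0;1 0 0 0.003 -3 0 0;1 0 0 0.005 -5 0 0;1 0 0 0.007 -7 0 0;1 0 0 0.009 -9 0 0;1 0 0 0.011 -11 0 0;1 0 0 0.013 -13 0 0;1 0 0 0.015 -15 0 0;1 0 0 0.017 -17 0 0;1 0 0 0.018 -19 0 0;1 0 0 0.018 -20 0 0;1 0 0 0.018 -20 0 0"

```text
time_s: 9.3
eef_pos: [0.4522, 0.1154, 0.2472]
eef_rot: [0.24, 0.83, 0.497, -0.082]
wrist_force: [-0.8, -0.3, -5.0]
opening: 0.178
grasp_force: 60.6
```

Request:
servo_tool --series "1 0 0 0 0 0 0;1 0 0 0 0 0 0;1 0 0 0 0 0 0;1 0 0 0 0 0 0;1 0 0 0 0 0 0;1 0 0 0 0 0 0;1 0 0 0 0 0 0;1 0 0 0 0 0 0"

```text
time_s: 9.97
eef_pos: [0.453, 0.1151, 0.2476]
eef_rot: [0.24, 0.83, 0.496, -0.082]
wrist_force: [0.3, 0.5, -5.8]
opening: 0.181
grasp_force: 60.7
```

```bash
python3 - <<'E'
from h import *
A=ctrl.camera('scene');B=ctrl.camera('top');np.savez('fin',Pa=cloud(A),Pb=cloud(B),a=A['img'],b=B['img'])
a=A['img'][110:240,140:300];b=B['img'][150:280,130:290]
save('tilt2',cv2.resize(np.hstack([a,b]),(800,325),interpolation=cv2.INTER_CUBIC))
o=ctrl.get_obs();print(o['eef_pos'],R.from_quat(o['eef_rot'][[1,2,3,0]]).as_matrix(),o['q'])
P=cloud(B);hsv=cv2.cvtColor(B['img'],cv2.COLOR_RGB2HSV).astype(int)
m=(hsv[...,1]<60)&(hsv[...,2]>180)&(P[...,2]>.1)&(P[...,2]<.2);m[:180]=0;m[270:]=0;print('white',m.sum(),np.argwhere(m)[:10],np.median(P[m],0))
E
```

```text
[0.45302576 0.11509004 0.24759538] [[ 0.4938537   0.86354966  0.10193386]
 [ 0.78471181 -0.3920971  -0.48009086]
 [-0.37461432  0.31708335 -0.87127622]] [ 0.30400211  0.0484521   1.85194239 -0.52712532  1.3304398   0.94878614]
white 116 [[186 215]
 [186 216]
 [186 217]
 [186 218]
 [187 214]
 [187 215]
 [187 216]
 [187 217]
 [187 218]
 [187 219]] [0.52373711 0.11024053 0.15306374]
```

View pics/tilt2.png

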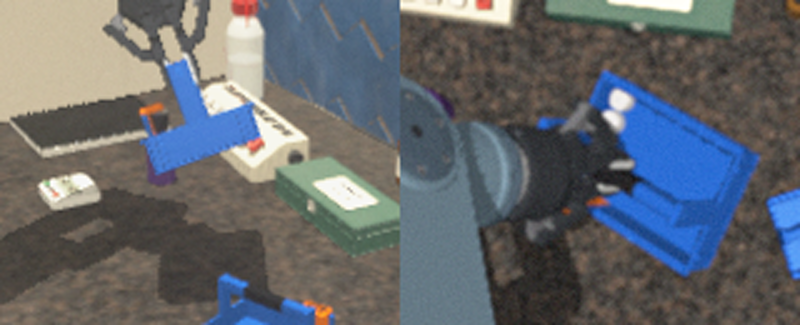

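The right image shows two caps at (620,100) and (615,120), still high on the end wall rather than in the corner. I'll locate them in the tote frame.

```bash
cat >> h.py <<'E'
def tf(P):
    o=ctrl.get_obs();M=R.from_quat(o['eef_rot'][[1,2,3,0]]).as_matrix()
    q=(P-o['eef_pos'])@M   # tool coords
    return np.stack([q[...,1],q[...,0],.1046-q[...,2]],-1)*1000+[0.7,0,0]  # tote frame mm
def caps(n):
    B=ctrl.camera('top');P=cloud(B);T=tf(P);hsv=cv2.cvtColor(B['img'],cv2.COLOR_RGB2HSV).astype(int)
    m=(hsv[...,1]<70)&(hsv[...,2]>150)&(T[...,2]>0)&(T[...,2]<38)&(abs(T[...,0])<62)&(abs(T[...,1])<88)
    k,l,s,c=cv2.connectedComponentsWithStats(m.astype(np.uint8))
    for i in range(1,k):
        if s[i,4]>4: print('white',s[i],np.round(np.median(T[l==i],0),1),np.round(T[l==i].min(0)),np.round(T[l==i].max(0)))
    o=(hsv[...,0]<22)&(hsv[...,1]>180)&(hsv[...,2]>150)&(T[...,2]>20)&(T[...,2]<120)&(abs(T[...,0])<90)&(abs(T[...,1])<88)
    if o.sum(): print('pad',o.sum(),np.round(np.median(T[o],0),1))
    f=(hsv[...,0]>100)&(hsv[...,1]>150)&(abs(T[...,2]-4)<12)&(T[...,0]>10)&(T[...,0]<50)&(abs(T[...,1])<75)
    c=np.linalg.lstsq(np.c_[T[f][:,:2],np.ones(f.sum())],T[f][:,2],rcond=None)[0];print('floor z=',np.round(c,3))
    b=(hsv[...,0]>100)&(hsv[...,1]>150)&(T[...,2]>5)&(T[...,2]<85)&(abs(T[...,0])<30)&(T[...,1]>55)
    print('post',b.sum(),np.round(T[b].min(0)) if b.sum() else '')
    save(n,cv2.resize(B['img'][165:285,165:285],(600,600),interpolation=cv2.INTER_CUBIC))
E
python3 -c "
from h import *
caps('c1')"
```

```text
white [211 186  13  17 117] [35.6 66.  14.8] [12. 58.  2.] [52. 81. 19.]
pad 1 [-55.8  43.7  21.4]
floor z= [-9.000e-03 -3.000e-03  4.032e+00]
post 27 [-9. 55.  5.]
```

View pics/c1.png

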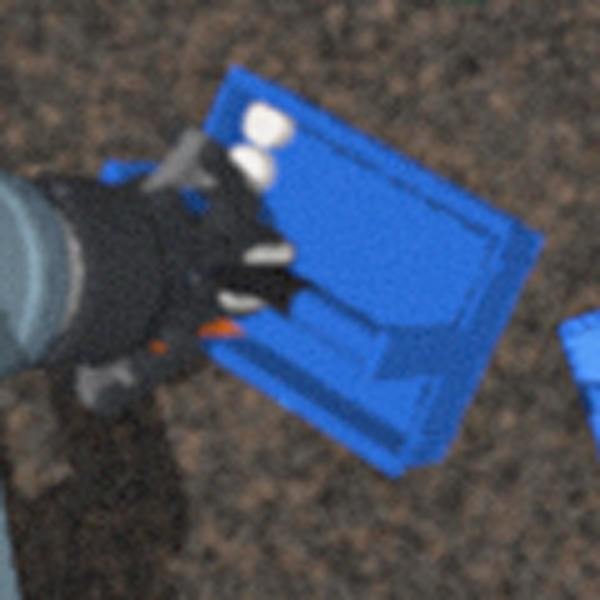

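The tote-frame model is good (floor plane z = 4.0). Two caps sit at x ≈ 20 and 42, y ≈ 68. It looks as if the bar's end upright sticks inward and blocks them. I'll measure the uprights and gate posts from the first picture.

```bash
python3 - <<'E'
from h import *
for f in ('top','scene'):
    d=np.load(f+'.npz');P=d['P']-C;T=np.stack([P@ex,P@ey,P[...,2]],-1)*1000
    for nm,(x0,x1,y0,y1,z0,z1) in dict(endpost=(-25,25,50,90,8,80),endpostN=(-25,25,-90,-50,8,80),gate=(-70,-30,15,78,10,70)).items():
        m=(T[...,0]>x0)&(T[...,0]<x1)&(T[...,1]>y0)&(T[...,1]<y1)&(T[...,2]>z0)&(T[...,2]<z1)
        q=T[m];print(f,nm,len(q));print(np.round(q[np.argsort(q[:,2])][::max(1,len(q)//22)]).astype(int).tolist())
d=np.load('fin.npz');T=tf(d['Pb'])
hsv=cv2.cvtColor(d['b'],cv2.COLOR_RGB2HSV).astype(int)
m=(T[...,1]<-20)&(T[...,0]<60)&(abs(T[...,0])<58)&(T[...,2]>1)&(T[...,2]<25);print('tilted low',len(T[m]))
E
```

```text
top endpost 55
[[15, 77, 8], [-18, 61, 8], [15, 57, 9], [-24, 80, 9], [-24, 76, 10], [-8, 81, 10], [12, 51, 12], [-14, 80, 14], [20, 82, 17], [16, 82, 19], [-21, 80, 21], [-12, 80, 22], [15, 83, 29], [18, 82, 31], [-19, 79, 33], [-18, 83, 35], [-16, 84, 37], [-15, 81, 38], [-17, 80, 39], [17, 86, 39], [-21, 80, 41], [25, 84, 41], [19, 83, 43], [21, 85, 44], [-10, 76, 49], [-8, 76, 58], [8, 79, 68], [10, 79, 72]]
top endpostN 38
[[-8, -60, 9], [22, -51, 9], [-16, -53, 9], [-10, -72, 10], [-20, -52, 11], [24, -75, 11], [12, -67, 12], [16, -84, 12], [-24, -51, 13], [-22, -54, 14], [-18, -51, 16], [-9, -84, 16], [-19, -84, 18], [6, -84, 23], [-3, -84, 25], [22, -84, 25], [-13, -84, 28], [-23, -84, 34], [-17, -83, 35], [-24, -82, 36], [12, -84, 36], [24, -83, 37], [20, -82, 38], [2, -84, 39], [-22, -81, 39], [14, -83, 40], [-12, -81, 40], [18, -83, 40], [-15, -82, 40], [-11, -83, 41], [-20, -83, 41], [-18, -81, 42], [16, -81, 42], [22, -81, 43], [-7, -84, 44], [8, -84, 51], [4, -84, 68], [-6, -84, 75]]
top gate 32
[[-55, 26, 32], [-63, 17, 35], [-57, 24, 36], [-61, 15, 36], [-64, 20, 36],
[... 839 characters left out ...]
-85, 17], [-6, -85, 20], [-9, -83, 22], [-14, -82, 25], [-3, -80, 27], [-8, -84, 29], [6, -83, 32], [-14, -81, 34], [-17, -83, 36], [-20, -77, 39], [24, -82, 41], [7, -84, 43], [-2, -83, 48], [-4, -86, 53], [-4, -83, 59], [-10, -81, 64], [4, -83, 68], [7, -81, 73], [10, -78, 78]]
scene gate 51
[[-57, 19, 11], [-38, 77, 12], [-57, 32, 18], [-57, 27, 24], [-57, 34, 28], [-57, 39, 32], [-57, 38, 36], [-62, 25, 39], [-65, 23, 40], [-63, 36, 41], [-59, 35, 41], [-62, 26, 42], [-59, 36, 44], [-57, 48, 45], [-60, 38, 46], [-63, 41, 48], [-57, 49, 51], [-59, 33, 53], [-57, 55, 55], [-57, 58, 58], [-62, 35, 58], [-61, 33, 63], [-57, 60, 64], [-58, 32, 67], [-57, 58, 68], [-57, 64, 69]]
tilted low 771
```

The end upright protrudes about 5 mm into the tote, while the front wall is flush. So I'll ease the +y tilt to slightly -y so the caps slide past the upright to the front wall, then tilt +y again.

Request:
servo_tool --series "1 0 0 0 0 3 0;1 0 0 0 0 6 0;1 0 0 0 0 9 0;1 0 0 0 0 12 0;1 0 0 0 0 15 0;1 0 0 0 0 18 0;1 0 0 0 0 21 0;1 0 0 0 0 24 0;1 0 0 0 0 27 0;1 0 0 0 0 30 0;1 0 0 0 0 32 0;1 0 0 0 0 32 0"

```text
time_s: 11.12
eef_pos: [0.4521, 0.1141, 0.2472]
eef_rot: [0.094, 0.821, 0.543, 0.149]
wrist_force: [-0.6, -0.3, -5.4]
opening: 0.173
grasp_force: 60.6
```

Request:
servo_tool --series "1 0 0 0 0 0 0;1 0 0 0 0 0 0;1 0 0 0 0 0 0;1 0 0 0 0 0 0;1 0 0 0 0 0 0;1 0 0 0 0 0 0;1 0 0 0 0 0 0;1 0 0 0 0 0 0"

```text
time_s: 11.78
eef_pos: [0.453, 0.1152, 0.2476]
eef_rot: [0.094, 0.821, 0.543, 0.15]
wrist_force: [0.2, 0.5, -5.2]
opening: 0.175
grasp_force: 60.5
```

```bash
python3 -c "
from h import *
caps('c2')"
```

```text
white [178 210  19  12 112] [-41.8  57.5  16.7] [-55.  33.   1.] [-31.  77.  21.]
pad 177 [-47.1  59.3  77.3]
floor z= [-0.013 -0.007  4.775]
post 90 [-29.  55.   5.]
```

The caps are now on the front wall (x ≈ -42) and the gate is shut (pad 77 mm). Tilting +y down again.

Request:
servo_tool --series "1 0 0 0 0 -3 0;1 0 0 0 0 -6 0;1 0 0 0 0 -9 0;1 0 0 0 0 -12 0;1 0 0 0 0 -15 0;1 0 0 0 0 -18 0;1 0 0 0 0 -21 0;1 0 0 0 0 -24 0;1 0 0 0 0 -27 0;1 0 0 0 0 -30 0;1 0 0 0 0 -32 0;1 0 0 0 0 -32 0"

```text
time_s: 12.83
eef_pos: [0.4536, 0.1162, 0.2469]
eef_rot: [0.24, 0.83, 0.497, -0.082]
wrist_force: [0.1, -0.6, -5.9]
opening: 0.175
grasp_force: 60.6
```

Request:
servo_tool --series "1 0 0 0 0 0 0;1 0 0 0 0 0 0;1 0 0 0 0 0 0;1 0 0 0 0 0 0;1 0 0 0 0 0 0;1 0 0 0 0 0 0;1 0 0 0 0 0 0;1 0 0 0 0 0 0;1 0 0 0 0 0 0;1 0 0 0 0 0 0"

```text
time_s: 13.67
eef_pos: [0.453, 0.1151, 0.2476]
eef_rot: [0.24, 0.83, 0.496, -0.082]
wrist_force: [0.6, -0.4, -5.3]
opening: 0.172
grasp_force: 60.6
```

```bash
python3 - <<'E'
from h import *
caps('c3')
A=ctrl.camera('scene');T=tf(cloud(A));hsv=cv2.cvtColor(A['img'],cv2.COLOR_RGB2HSV).astype(int)
m=(hsv[...,1]<70)&(hsv[...,2]>130)&(T[...,2]>0)&(T[...,2]<38)&(abs(T[...,0])<58)&(abs(T[...,1])<84);print('scene white',m.sum(),np.round(np.median(T[m],0)) if m.any() else '')
o=(hsv[...,0]<22)&(hsv[...,1]>170)&(hsv[...,2]>130)&(T[...,2]>50)&(T[...,2]<120)&(abs(T[...,0])<80)&(abs(T[...,1])<88);print('pad top',o.sum(),np.round(np.percentile(T[o][:,2],[50,90])) if o.any() else '')
c3=cv2.resize(cv2.imread('pics/c3.png')[:,:,::-1],(400,400));a=cv2.resize(A['img'][110:210,160:260],(400,400))
save('c3b',np.hstack([a,c3]))
E
```

```text
white [210 227   9   5  24] [-49.7  33.3  13.4] [-57.  30.   5.] [-41.  42.  22.]
pad 1 [-55.3  42.8  22.9]
floor z= [-1.30e-02 -2.00e-03  4.38e+00]
post 45 [-10.  58.   5.]
scene white 2 [ 38. -84.   2.]
pad top 19 [74. 77.]
```

View pics/c3b.png

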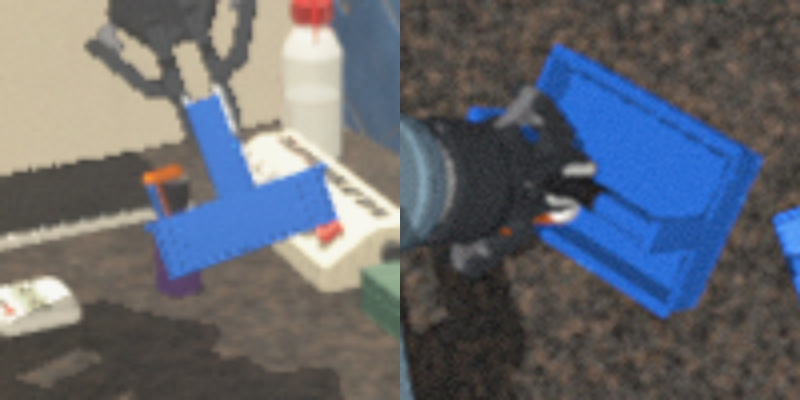

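The left view shows the gate pad down on its posts and the tote tilted. The right view shows one cap's edge at (565,212) on the front wall and no caps elsewhere on the visible floor. I'll use the last view on the earlier picture (c2) to account for all three caps.

View pics/c2.png

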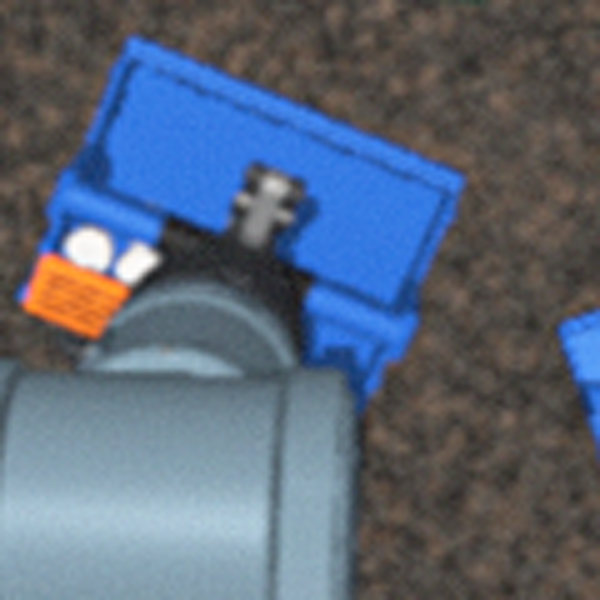

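Two caps were in the gate corner at (88,247) and (138,262). The third was hidden under the arm by the front wall, and it can only have slid toward the same corner since. The tilt is 29° and the lowest corner is about 105 mm up, so I'm handing in.

```bash
python3 -c "
from h import *
print(ctrl.hand_in())"
```

```text
the job is handed in; nothing more can be done
None
```

I handed the job in with the gate shut and the tote held still in the air at about 29° of tilt, lowest corner about 10.5 cm up; no result came back, and the gripper hid most of the gate corner in the last pictures, so I inferred that all three caps rest there rather than seeing it.

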